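# Clamp a leaded panel in the soldering jig

### The job

Get the small leaded-glass panel ready for soldering: with a fingertip, gently push it left along the fence until it sits fully home against the jig's end stop, and only then push both wooden cam levers round with a finger, anticlockwise, as far as they go, so that the panel is clamped tight and square against the fence. Push only: do not pick the panel up, and leave the things lying round the jig where they are.

Things in the scene. Friction and masses are not known exactly. Their poses are not given: they have to be found in the camera images.
- jig_corner (a point): inner corner of the fixed clamping jig, on its plywood base (top 9 mm above the table). x points away from the robot, square to the fence; y along the fence to the left, towards the end stop. Beech fence: inner face at x = 0, y 0 to -244 mm. End stop: inner face at y = 0, x 0 to -80 mm. Both 18 mm wide, 20 mm above the base. Base: x -130 to 25, y -258 to 18 mm.
- panel_corner (a point): the far left lower corner of the leaded-glass panel. Home is where this corner meets jig_corner. Its axes are the panel's: x along the 80 mm side, y along the 180 mm side, z up; at home they are parallel to those of jig_corner.
- panel_center (a point): middle of the loose leaded-glass panel, half-way up: a flat rectangle 80 x 180 x 12 mm (its own x, y, z), grey metal frame round clear glass, about 0.3 kg, lying on the jig's base between the fence and the two cams. It starts 20 to 55 mm short of (to the right of) the end stop and 1 to 3 mm off the fence; 6 to 10 mm are free between it and the open cams.
- cam_left (a joint): angle of the left cam lever, rad: 0 = open (lever points to the robot's side of the jig), 1.6 = closed, at its stop (lever points right, nearly along the panel's front edge). Grows anticlockwise seen from above. Starts at 0 to 0.2, has 0.08 N m of friction, stays where left. In the last 0.2 rad the cam bites on the panel: up to about 15 N at the lever's end.
- cam_left_pivot (a point): the left cam's vertical pivot axis, 19.5 mm above the table, half-way up the lever. Its frame turns with the lever: x points from the pivot along the lever to its free end, z up. The cam is a wooden disc, radius 20 mm, set 9 mm off the pivot, 10.5 to 28.5 mm above the table; the bolt head reaches 35 mm. The two pivots are 110 mm apart.
- cam_left_tip (a point): a point on the left cam's lever, 58 mm from the pivot, on its centre line, half-way up (19.5 mm above the table). The lever is a wooden bar 14 mm wide, 10.5 to 28.5 mm above the table, with a round end 17 mm wide, which ends 72 mm from the pivot.
- cam_right (a joint): angle of the right cam lever, rad: 0 = open (lever points to the robot's side of the jig), 1.6 = closed, at its stop (lever points right, nearly along the panel's front edge). Grows anticlockwise seen from above. Starts at 0 to 0.2, has 0.08 N m of friction, stays where left. In the last 0.2 rad the cam bites on the panel: up to about 15 N at the lever's end.
- cam_right_pivot (a point): the right cam's vertical pivot axis, 19.5 mm above the table, half-way up the lever. Its frame turns with the lever: x points from the pivot along the lever to its free end, z up. The cam is a wooden disc, radius 20 mm, set 9 mm off the pivot, 10.5 to 28.5 mm above the table; the bolt head reaches 35 mm. The two pivots are 110 mm apart.
- cam_right_tip (a point): a point on the right cam's lever, 58 mm from the pivot, on its centre line, half-way up (19.5 mm above the table). The lever is a wooden bar 14 mm wide, 10.5 to 28.5 mm above the table, with a round end 17 mm wide, which ends 72 mm from the pivot.
- solder_spool: spool of solder lying on the table by the jig, 67 x 81 x 41 mm, loose; origin under its middle. A bystander.
- flux_brush: thin pale flux brush, 16 x 156 x 8 mm, lying on the table beyond the fence, loose; origin under its middle. A bystander.
- tallow_candle: white candle, 21 x 98 x 21 mm, lying on the table to the right of the jig, loose; origin under its middle. A bystander.

How it is judged:
On the way, in this order (a step that is already met when the one before it is completed fails the run):
1. the panel is pushed home to the end stop while both cam levers are still open (y of panel_corner in the frame of jig_corner above -0.005 m and x of panel_corner in the frame of jig_corner above -0.012 m and value of joint each of cam_left, cam_right below 0.7 rad), for 0.2 s.
2. both cam levers are turned right round (value of joint each of cam_left, cam_right above 1.45 rad), for 0.2 s.
At the end, for the whole second after the job is handed in: the panel lies within 3 mm of the end stop and 2 mm of the fence, square to it within 0.02 rad, at rest; both cam levers are turned to at least 1.45 rad and each cam presses on the panel with more than 4 N (all of step 2 and y of panel_corner in the frame of jig_corner above -0.003 m and x of panel_corner in the frame of jig_corner above -0.002 m and angle between the x axis of panel_corner and the x axis of jig_corner, either way round below 0.02 rad and contact force between each of cam_left, cam_right and panel above 4 N and linear speed of panel below 0.01 m/s); the robot touches nothing.
It fails at once if the panel is lifted or tipped (height (world z) of panel_center above 0.025 m or angle between panel_center's own z axis and vertical above 0.12 rad).
It fails at once if the robot presses on the glass panel with more than 40 N (contact force between the arm and panel above 40 N).
It fails at once if a thing lying round the jig is moved (distance of any of solder_spool, flux_brush, tallow_candle from where it was at the start of the episode above 0.02 m).
It also fails if it takes over 48 s, if anything falls off the work surface, if the arm or the gripper's body presses on something with over 40 N, if the wrist force passes 120 N, or if a joint passes its speed limit or range.

### The arm

A 7-joint arm with a two-finger parallel gripper is mounted at the origin on a cart in front of the work surface, level with it; the furniture and walls round the work are solid. World frame = base frame: x ahead of the robot, y to its left, z up, the work surface at z = 0. Lengths are in m, angles in rad, forces in N, time in s.
With the tool pointing down it reaches from about 0.4 to 0.85 m from the base axis. Payload 10.4 kg.
Tool frame: the origin (TCP) lies between the finger pads; the fingertips stand 22 mm ahead of it and the grasp point (between the pads) lies 3 mm ahead of it (r.nose_length is the distance from the TCP to the fingertips, in m); z points along the fingers, y is the line along which they close (so a half turn about z gives the same grasp; the last joint's range is limited). The gripper opens to 87 mm and grips with 3 to 60 N. Pads are 19 mm wide; open, the fingers measure 117 mm over their backs; the gripper's body (75 mm by 190 mm) begins 51 mm behind the grasp point.
Start: joints at [-1.193, 0.332, -0.065, 1.46, 0.022, 1.35, -0.088], TCP at [0.244, 0.575, 0.245] pointing down, gripper open.
Joint ranges: [-2.6, 2.6], [-0.5, 2.12], [-1.47, 1.34], [0.16, 2.42], [-1.27, 4.41], [0.06, 2.06], [-2.6, 2.6]. Speed limits (rad/s): [2.22, 2.22, 2.79, 2.79, 3.14, 3.14, 3.14].

### API

Orientations are given as a unit quaternion [x, y, z, w].
In Python, from bench import readout, cams, r gives the robot as it stands. The module is installed in compiled form; this text tells all that it offers.
- The arm moves only by the tool step_arm, never from a script. Its argument "deltas" is a list that holds one entry, the list of rows, each a list of 7 numbers: the turn, a rotation vector about the tool's x, y, z in rad, then the shift along the tool's x, y, z in m, then the opening in per cent of the stroke, from 0 (shut) to 100 (fully open). A call has 1 to 20 rows; each row is the pose to reach, as a shift and turn from the pose commanded when the call began, along the tool's axes at that moment; what a row does not reach only later rows make up. A row lasts 1/8 s, in which the tool goes at most 62.5 mm and 10.7 degrees, less where a joint would pass 70% of its speed; a pose out of reach is approached as far as the arm can. A call with a gripper value outside its range is refused whole. The fingers move at their own pace and stop on an object; "squeeze" is the grip in N (left out, the last holds). Time passes only in rows, so rows that repeat a pose let the fingers close. It gives the time, the measured TCP pose, the force, the opening and the grip force at its end, in the units of the state.
- readout.read_state(): the state, without advancing time (a new reading comes with each control period).
- cams.camera(name): name is "side" or "top" or "wrist"; returns a dict with "img" (420x560x3 uint8, red, green, blue), "fx", "fy", "cx", "cy" (pixels), "origin" and "rotation" of the camera in the world; the wrist camera has in their place "T_tool_cam" (4x4, takes a point from camera to tool coordinates, whose origin is the TCP and whose axes are the flange's). Camera axes: x right, y up, looking along -z (the intrinsics and any distortion apply to the point x, -y, -z); pixel columns grow to the right and rows downward; lengths in m; the calibration is good to about 2 mm. A picture is of the moment at which its call begins: read the wrist's pose just before it. There is no depth.
- r.close_job(): hands the job in; it is judged then, once.
The state is a dict: "time": time; "joint_positions": joint angles; "joint_vel": joint speeds; "joint_torque": joint torques, N m; "ee_pos": TCP position; "eef_rot": TCP orientation; "ft_force": force on the tool from outside, world axes, zero at the start; "torque": the same for the moment, N m; "width": finger opening in m; "grip_force": force on a finger pad.
Only numpy, scipy, OpenCV 4.12 (cv2) and the standard library are available. Lean on these libraries where they do the work, as an engineer would, in place of code of your own. Each camera call takes 0.05 s, during which the arm holds its last target. There are 200 camera calls.

## Working session

There is one attempt and no reset: what is moved stays moved. The work goes in short steps, Python scripts to look and compute and a tool call to move; the robot and the scene stay as the last step left them, time stands still between calls to the robot, and variables do not carry over. Pictures are saved under pics/ and viewed, at most 10 in all, crops included, and the job is handed in when it is done.

Besides the shell and the picture viewer there is one more tool, called after "Emit:" in YAML: its name, and indented under it one key for each argument. step_arm: Moves the arm, as the interface text tells. Its arguments: {"type":"object","properties":{"deltas":{"type":"array"},"squeeze":{"type":"number"}},"required":["deltas"]}

```bash
mkdir -p pics; cat > h.py <<'E'
import numpy as np, cv2
from bench import readout, cams, r
def save(cam,fn):
    c=cams.camera(cam); cv2.imwrite('pics/'+fn,c['img'][:,:,::-1]); return c
def ray(c,u,v,z,o=None,R=None):
    o=np.array(c['origin']) if o is None else o; R=np.array(c['rotation']) if R is None else R
    d=R@np.array([(u-c['cx'])/c['fx'],-(v-c['cy'])/c['fy'],-1])
    return o+d*(z-o[2])/d[2]
E
python3 - <<'E'
from h import *
c=save('top','top0.png')
for k in c:
    if k!='img': print(k,np.array(c[k]).round(4).tolist())
np.save('top.npy',{k:c[k] for k in c},allow_pickle=True)
s=readout.read_state(); print(s)
E
```

```text
fx 434.5459
fy 434.5459
cx 282.8406
cy 213.9309
origin [0.5105, -0.3782, 0.918]
rotation [-0.0304, 0.0114, 0.7163, -0.6971]
{'time': 0.05, 'joint_positions': array([-1.19261132,  0.3328821 , -0.06468086,  1.46090832,  0.02158133,
        1.34991488, -0.08849397]), 'joint_vel': array([ 0.00130005, -0.00108228,  0.00063869, -0.00051251,  0.0006414 ,
       -0.00028374,  0.00103621]), 'joint_torque': array([ 1.29771670e-03, -6.25180721e+01,  2.42898543e-02, -3.91132951e+01,
       -6.16828026e-02,  3.70627956e-02,  7.86058331e-05]), 'ee_pos': array([0.24371137, 0.57514783, 0.24376324]), 'eef_rot': array([ 1.99051919e-01,  9.79988689e-01, -6.99677600e-04, -1.14987830e-04]), 'ft_force': array([ 0.19904848,  0.46333931, -0.47534509]), 'torque': array([ 0.01639872, -0.03943372,  0.03139062]), 'grip_force': 0.0, 'width': 0.08703075042676657}
```

View pics/top0.png

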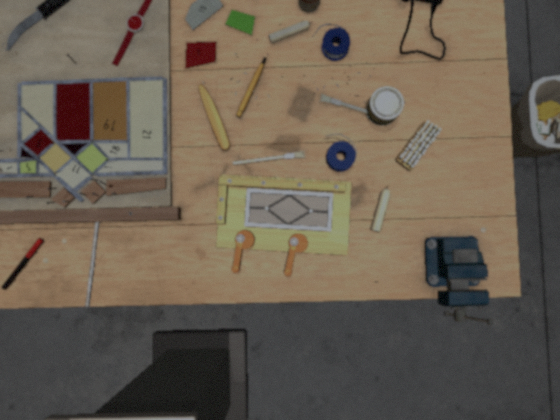

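The top view shows the jig at about cols 217–350, rows 178–252. The panel spans 245–333 × 188–231, and the cam pivots are near (244,238) and (297,241), with both levers pointing down (towards the robot). I'll enlarge that region next.

```bash
python3 - <<'E'
from h import *
c=np.load('top.npy',allow_pickle=True).item()
im=c['img'][165:285,205:365,::-1]
cv2.imwrite('pics/crop0.png',cv2.resize(im,(800,600),interpolation=cv2.INTER_CUBIC))
s=save('side','side0.png')
E
```

```text
(no output)
```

View pics/crop0.png

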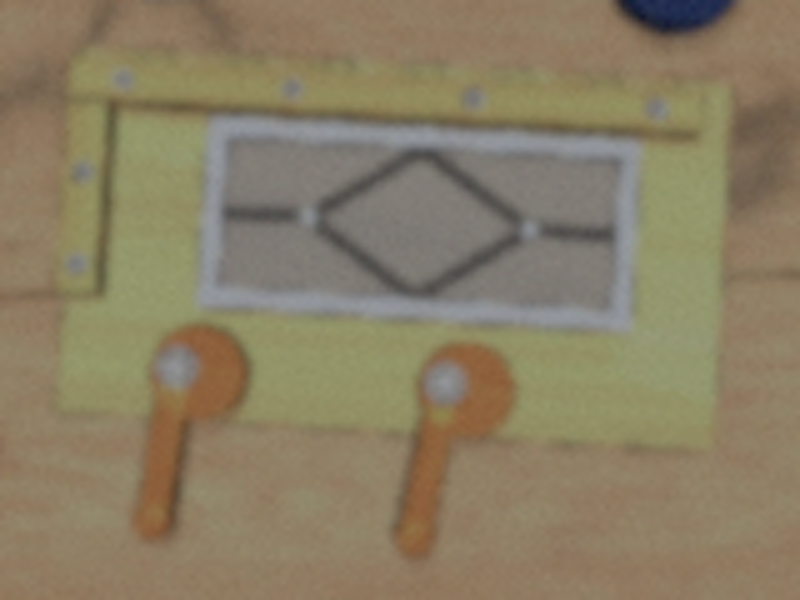

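View pics/side0.png

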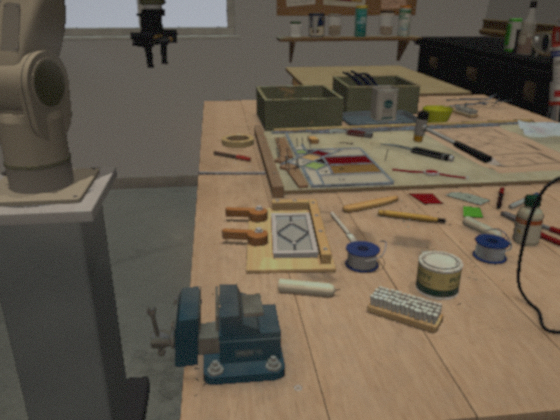

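The crop shows the jig's inner corner at about (112,102). The panel corners are (210,116), (640,140), (630,328) and (200,305). The pivots are at (177,365) and (445,382), with lever ends at (153,540) and (413,558). In the side view the area right of the panel is free, the candle lies beyond the base, and the vise is well off to the right.

```bash
cat >> h.py <<'E'
from scipy.spatial.transform import Rotation as Ro
E
python3 - <<'E'
from h import *
c=np.load('top.npy',allow_pickle=True).item()
R=Ro.from_quat(c['rotation']).as_matrix()
def p(u,v,z): return ray(c,u/5+205-.4,v/5+165-.4,z,R=R)
P={}
for n,u,v,z in [('corner',111,102,.029),('fenceR',698,133,.029),('stopN',101,293,.029),('baseNL',60,410,.009),('baseNR',713,447,.009),('baseFR',733,85,.009),
 ('pFL',210,116,.021),('pFR',640,140,.021),('pNR',630,328,.021),('pNL',200,305,.021),('pivL',177,365,.035),('pivR',445,382,.035),('endL',153,540,.0285),('endR',413,558,.0285),('cand1',(389-205)*5,(187-165)*5,.01),('cand2',(375-205)*5,(231-165)*5,.01)]:
    P[n]=p(u,v,z); print(n,P[n].round(4))
d=P['fenceR']-P['corner'];print('fence dir',np.arctan2(-d[0],-d[1]), 'len',np.linalg.norm(d))
d=P['baseNR']-P['baseNL'];print('base dir',np.arctan2(-d[0],-d[1]), np.linalg.norm(d))
d=P['pNR']-P['pNL'];print('panel dir',np.arctan2(-d[0],-d[1]), np.linalg.norm(d))
d=P['pFR']-P['pFL'];print(np.arctan2(-d[0],-d[1]),np.linalg.norm(P['pFR']-P['pNR']), np.linalg.norm(d))
print(np.linalg.norm(P['pivL']-P['pivR']))
# fit jig
th=-np.mean([0]);
for s in 'LR':
    d=P['end'+s]-P['piv'+s]; print(s,np.linalg.norm(d[:2]),np.arctan2(d[1],d[0]))
E
```

```text
corner [ 0.6264 -0.2408  0.029 ]
fenceR [ 0.6065 -0.4819  0.029 ]
stopN [ 0.5476 -0.2352  0.029 ]
baseNL [ 0.4999 -0.2138  0.009 ]
baseNR [ 0.4775 -0.4859  0.009 ]
baseFR [ 0.6284 -0.4995  0.009 ]
pFL [ 0.6204 -0.2808  0.021 ]
pFR [ 0.6051 -0.4588  0.021 ]
pNR [ 0.5276 -0.4521  0.021 ]
pNL [ 0.5419 -0.2749  0.021 ]
pivL [ 0.5172 -0.2666  0.035 ]
pivR [ 0.5074 -0.3755  0.035 ]
endL [ 0.4462 -0.2545  0.0285]
endR [ 0.4363 -0.3605  0.0285]
cand1 [ 0.6155 -0.5767  0.01  ]
cand2 [ 0.5245 -0.5441  0.01  ]
fence dir 0.08263404733848541 len 0.24192866753098208
base dir 0.08204561812027703 0.27300732401000144
panel dir 0.0804931374475284 0.17778418194521295
0.08550805931902983 0.07785588236574435 0.17869458303318692
0.10927274648696765
L 0.07204476868688274 2.9726768089834814
R 0.07266798500146371 2.933512242020844
```

```bash
cat >> h.py <<'E'
C=np.array([.6264,-.2408,0]); A=.0822
X=np.array([np.cos(A),-np.sin(A),0]); Y=np.array([np.sin(A),np.cos(A),0])
RT=np.column_stack([-X,Y,[0,0,-1]])   # tool x = -X, tool y = Y
def J(x,y,z): return C+x*X+y*Y+np.array([0,0,z])   # jig mm->world, z = TCP height
def rows(targets,q=None,p=None):
    s=readout.read_state(); R=Ro.from_quat(s['eef_rot']).as_matrix(); p=s['ee_pos']
    w=Ro.from_matrix(R.T@RT).as_rotvec()
    for t in targets: print(w.round(3).tolist(),(R.T@(t-p)).round(4).tolist())
def tojig(p): d=np.array(p)-C; return np.array([d@X,d@Y,p[2]])
E
python3 - <<'E'
from h import *
rows([np.array([.45,.3,.22]),np.array([.52,.05,.2]),np.array([.55,-.2,.18]),J(-.04,-.252,.12)])
E
```

```text
[-0.001, -0.0, -0.319] [-0.2973, -0.1729, 0.0241]
[-0.001, -0.0, -0.319] [-0.4593, -0.3757, 0.0443]
[-0.001, -0.0, -0.319] [-0.5844, -0.5942, 0.0646]
[-0.001, -0.0, -0.319] [-0.7116, -0.8537, 0.1249]
```

Emit:
step_arm:
  deltas:
    - [[0,0,-0.08,-0.06,-0.035,0.005,0],[0,0,-0.16,-0.119,-0.069,0.01,0],[0,0,-0.24,-0.178,-0.104,0.015,0],[0,0,-0.319,-0.238,-0.138,0.02,0],[0,0,-0.319,-0.297,-0.173,0.024,0],[0,0,-0.319,-0.338,-0.224,0.029,0],[0,0,-0.319,-0.378,-0.274,0.034,0],[0,0,-0.319,-0.419,-0.325,0.039,0],[0,0,-0.319,-0.459,-0.376,0.044,0],[0,0,-0.319,-0.49,-0.43,0.049,0],[0,0,-0.319,-0.522,-0.485,0.055,0],[0,0,-0.319,-0.553,-0.54,0.06,0],[0,0,-0.319,-0.584,-0.594,0.065,0],[0,0,-0.319,-0.61,-0.646,0.077,0],[0,0,-0.319,-0.635,-0.698,0.089,0],[0,0,-0.319,-0.661,-0.75,0.101,0],[0,0,-0.319,-0.686,-0.802,0.113,0],[0,0,-0.319,-0.712,-0.854,0.125,0],[0,0,-0.319,-0.712,-0.854,0.125,0],[0,0,-0.319,-0.712,-0.854,0.125,0]]

```text
time: 2.6
ee_pos: [0.5642, -0.4909, 0.1176]
eef_rot: [0.043, 0.999, 0.0, -0.001]
ft_force: [0.5, -0.1, 0.4]
width: 0.0003
grip_force: 0.0
```

```bash
python3 - <<'E'
from h import *
s=readout.read_state(); print(s['time'],s['ee_pos'],tojig(s['ee_pos']),s['width'],s['ft_force'])
rows([J(-.04,-.252,.12),J(-.04,-.252,.037)])
c=save('wrist','w1.png'); print(c['T_tool_cam'])
np.save('w1.npy',{'c':c,'s':s},allow_pickle=True)
E
```

```text
2.6 [ 0.56422511 -0.49088821  0.11764859] [-0.04143085 -0.2543488   0.11764859] 0.00034474443220258776 [ 0.47006678 -0.14960611  0.41414434]
[-0.0, -0.003, -0.003] [-0.0014, 0.0024, -0.0024]
[-0.0, -0.003, -0.003] [-0.0017, 0.0024, 0.0806]
[[ 6.40248920e-04  9.61264771e-01  2.75625886e-01  7.50372397e-02]
 [ 9.99999093e-01 -2.88832220e-04 -1.31556621e-03  3.58457567e-04]
 [-1.18499781e-03  2.75626479e-01 -9.61264084e-01 -1.40273289e-01]
 [ 0.00000000e+00  0.00000000e+00  0.00000000e+00  1.00000000e+00]]
```

View pics/w1.png

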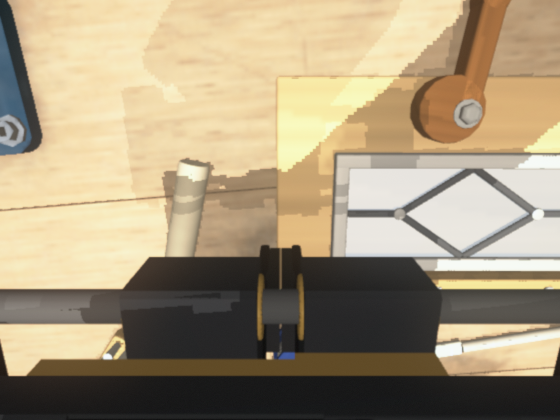

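The wrist view shows the closed fingertips at cols 262–302, the panel's right end at col 335, its near right corner at (335,153), the base's near right corner at (277,76) and the right bolt at (468,113). The space to the right of the panel is free.

```bash
python3 - <<'E'
from h import *
d=np.load('w1.npy',allow_pickle=True).item(); c=d['c'];s=d['s']
R=Ro.from_quat(s['eef_rot']).as_matrix();T=np.array(c['T_tool_cam'])
o=s['ee_pos']+R@T[:3,3];Rc=R@T[:3,:3]
for n,u,v,z in [('pNR',335,153,.021),('pRmid',334,250,.021),('baseNR',277,76,.009),('pivR',468,113,.035),('lever top edge L',504,10,.0285),('lever R',473,10,.0285)]:
    print(n,tojig(ray(c,u,v,z,o,Rc)).round(4))
E
```

```text
pNR [-0.0841 -0.2191  0.021 ]
pRmid [-0.0186 -0.2173  0.021 ]
baseNR [-0.1306 -0.2554  0.009 ]
pivR [-0.1087 -0.1456  0.035 ]
lever top edge L [-0.1636 -0.1299  0.0285]
lever R [-0.1637 -0.147   0.0285]
```

Emit:
step_arm:
  deltas:
    - [[0,-0.003,-0.003,0,0.002,0.03,0],[0,-0.003,-0.003,0,0.002,0.06,0],[0,-0.003,-0.003,0,0.002,0.08,0],[0,-0.003,-0.003,0,0.002,0.08,0]]

```text
time: 3.15
ee_pos: [0.5663, -0.4851, 0.0381]
eef_rot: [0.039, 0.999, 0.001, 0.001]
ft_force: [-0.4, 0.0, 0.5]
width: 0.0006
grip_force: 0.0
```

Emit:
step_arm:
  deltas:
    - [[0,0,0,0,0.005,0,0],[0,0,0,0,0.01,0,0],[0,0,0,0,0.014,0,0],[0,0,0,0,0.018,0,0],[0,0,0,0,0.022,0,0],[0,0,0,-0.001,0.026,0,0],[0,0,0,-0.001,0.03,0,0],[0,0,0,-0.001,0.034,0,0],[0,0,0,-0.002,0.038,0,0],[0,0,0,-0.002,0.042,0,0],[0,0,0,-0.002,0.045,0,0],[0,0,0,-0.002,0.045,0,0]]

```text
time: 4.65
ee_pos: [0.5721, -0.4413, 0.0394]
eef_rot: [0.039, 0.999, 0.0, 0.002]
ft_force: [-0.5, -1.0, 0.1]
width: 0.0004
grip_force: 0.3
```

```bash
python3 - <<'E'
from h import *
s=readout.read_state(); print(s['time'],tojig(s['ee_pos']),s['ft_force'])
c=save('top','t2.png')
im=c['img'][165:285,205:365,::-1]
cv2.imwrite('pics/crop2.png',cv2.resize(im,(800,600),interpolation=cv2.INTER_CUBIC))
E
```

```text
4.65 [-0.03761477 -0.20432077  0.03943962] [-0.46977902 -0.96298042  0.10177853]
```

View pics/crop2.png

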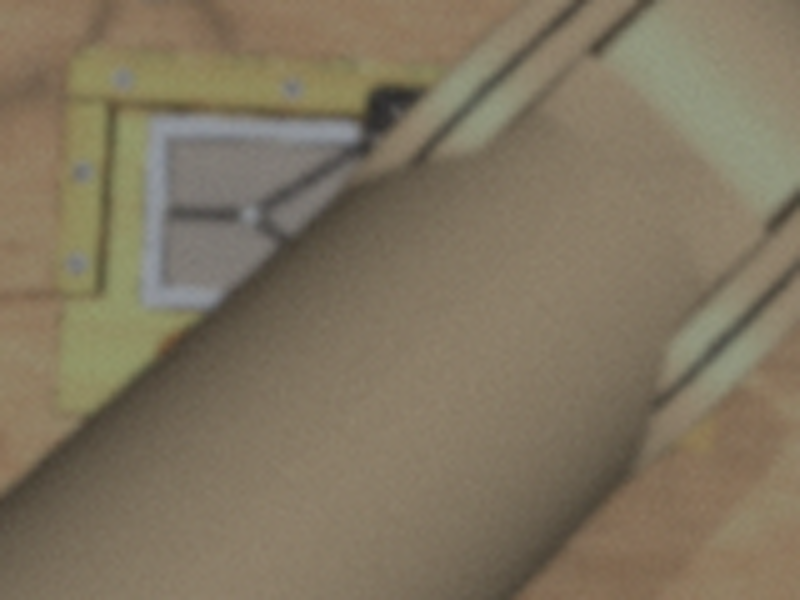

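The panel's left edge is now at crop col 148 (205 before), so about 15 mm remain and it is still square. The finger has risen slightly, so I'll lower it a little and continue.

Emit:
step_arm:
  deltas:
    - [[0,0,0,0,-0.001,0.002,0],[0,0,0,0,0.0,0.003,0],[0,0,0,0,0.003,0.003,0],[0,0,0,0,0.006,0.003,0],[0,0,0,-0.001,0.009,0.003,0],[0,0,0,-0.001,0.011,0.003,0],[0,0,0,-0.001,0.013,0.003,0],[0,0,0,-0.001,0.013,0.003,0]]

```text
time: 5.7
ee_pos: [0.5741, -0.4288, 0.0366]
eef_rot: [0.039, 0.999, 0.0, 0.002]
ft_force: [-0.6, -0.6, 0.3]
width: 0.0003
grip_force: 0.4
```

Emit:
step_arm:
  deltas:
    - [[0,0,0,0,0.001,0,0],[0,0,0,0,0.002,0,0],[0,0,0,0,0.002,0,0]]

```text
time: 6.08
ee_pos: [0.5742, -0.4269, 0.0366]
eef_rot: [0.039, 0.999, 0.0, 0.002]
ft_force: [-0.3, -0.7, -1.1]
width: 0.0001
grip_force: 0.6
```

Emit:
step_arm:
  deltas:
    - [[0,0,0,0,0.001,0,0],[0,0,0,0,0.001,0,0]]

```text
time: 6.32
ee_pos: [0.5743, -0.4259, 0.0366]
eef_rot: [0.039, 0.999, 0.0, 0.002]
ft_force: [-0.3, -1.8, 1.0]
width: 0.0007
grip_force: 0.7
```

Emit:
step_arm:
  deltas:
    - [[0,0,0,0,0.001,0,0],[0,0,0,0,0.001,0,0]]

```text
time: 6.58
ee_pos: [0.574, -0.4257, 0.0366]
eef_rot: [0.04, 0.999, -0.0, 0.001]
ft_force: [-2.2, -4.9, -1.2]
width: 0.0002
grip_force: 2.4
```

Emit:
step_arm:
  deltas:
    - [[0,0,0,0,0.001,0,0],[0,0,0,0,0.001,0,0]]

```text
time: 6.82
ee_pos: [0.5735, -0.4255, 0.0366]
eef_rot: [0.04, 0.999, -0.001, 0.001]
ft_force: [-2.3, -7.0, -1.3]
width: 0.0008
grip_force: 3.5
```

The force rose to 7 N with the finger stopped at jig y ≈ -0.188, so the panel is on the end stop. Next I back off, rise and take a closer look on the way to the left lever.

```bash
python3 - <<'E'
from h import *
print(tojig(readout.read_state()['ee_pos']))
rows([J(-.04,-.205,.037),J(-.04,-.205,.12),J(.02,-.08,.17)])
E
```

```text
[-0.03756559 -0.18840865  0.03656472]
[-0.002, 0.003, 0.002] [0.0025, -0.0166, -0.0004]
[-0.002, 0.003, 0.002] [0.0023, -0.0167, -0.0834]
[-0.002, 0.003, 0.002] [-0.0582, 0.108, -0.1335]
```

Emit:
step_arm:
  deltas:
    - [[0,0,0,0.001,-0.006,0,0],[0,0,0,0.002,-0.017,0,0],[0,0,0,0.002,-0.017,-0.03,0],[0,0,0,0.002,-0.017,-0.083,0],[-0.002,0.003,0.002,-0.02,0.03,-0.1,0],[-0.002,0.003,0.002,-0.04,0.07,-0.12,0],[-0.002,0.003,0.002,-0.058,0.108,-0.134,0],[-0.002,0.003,0.002,-0.058,0.108,-0.134,0],[-0.002,0.003,0.002,-0.058,0.108,-0.134,0],[-0.002,0.003,0.002,-0.058,0.108,-0.134,0]]

```text
time: 8.07
ee_pos: [0.6392, -0.3225, 0.1703]
eef_rot: [0.041, 0.999, 0.001, -0.0]
ft_force: [-0.2, -0.6, 0.1]
width: 0.0005
grip_force: 0.0
```

```bash
python3 - <<'E'
from h import *
s=readout.read_state(); print(tojig(s['ee_pos']))
c=save('wrist','w2.png'); np.save('w2.npy',{'c':c,'s':s},allow_pickle=True)
rows([J(-.165,.012,.12),J(-.165,.012,.038)])
E
```

```text
[ 0.01942159 -0.08036999  0.17027858]
[0.002, -0.001, -0.001] [0.1846, 0.092, 0.0506]
[0.002, -0.001, -0.001] [0.1845, 0.0919, 0.1326]
```

View pics/w2.png

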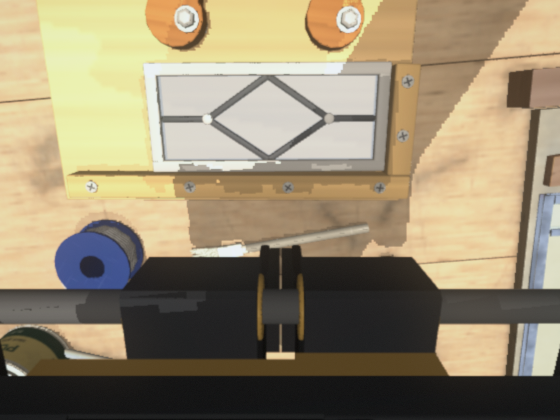

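The panel is home: its left end (col 393) touches the stop, and its far edge runs parallel to the fence about 1 mm off. The bolts are at (349,18) and (187,17). Now to the left lever.

```bash
python3 - <<'E'
from h import *
d=np.load('w2.npy',allow_pickle=True).item(); c=d['c'];s=d['s']
R=Ro.from_quat(s['eef_rot']).as_matrix();T=np.array(c['T_tool_cam'])
o=s['ee_pos']+R@T[:3,3];Rc=R@T[:3,:3]
for n,u,v,z in [('pNL',393,62,.021),('stopN',395,66,.029),('stopFar',390,178,.029),('fence',200,172,.029),('pFarMid',250,170,.021),('pivL',349,18,.035),('pivR',187,17,.035)]:
    print(n,tojig(ray(c,u,v,z,o,Rc)).round(4))
E
```

```text
pNL [-0.0814  0.0019  0.021 ]
stopN [-0.078   0.0013  0.029 ]
stopFar [0.002  0.0042 0.029 ]
fence [-0.0027 -0.14    0.029 ]
pFarMid [-0.0028 -0.1028  0.021 ]
pivL [-0.1076 -0.0336  0.035 ]
pivR [-0.1081 -0.1412  0.035 ]
```

Emit:
step_arm:
  deltas:
    - [[0.002,-0.001,-0.001,0.05,0.025,0.01,0],[0.002,-0.001,-0.001,0.1,0.05,0.03,0],[0.002,-0.001,-0.001,0.145,0.075,0.05,0],[0.002,-0.001,-0.001,0.185,0.092,0.05,0],[0.002,-0.001,-0.001,0.185,0.092,0.05,0],[0.002,-0.001,-0.001,0.185,0.092,0.05,0]]

```text
time: 8.88
ee_pos: [0.4638, -0.2148, 0.1214]
eef_rot: [0.04, 0.999, -0.0, 0.001]
ft_force: [-0.4, -0.3, 0.1]
width: 0.0002
grip_force: 0.0
```

```bash
python3 - <<'E'
from h import *
s=readout.read_state(); print(tojig(s['ee_pos']))
c=save('wrist','w3.png'); np.save('w3.npy',{'c':c,'s':s},allow_pickle=True)
E
```

```text
[-0.1641743   0.01254585  0.12137592]
```

View pics/w3.png

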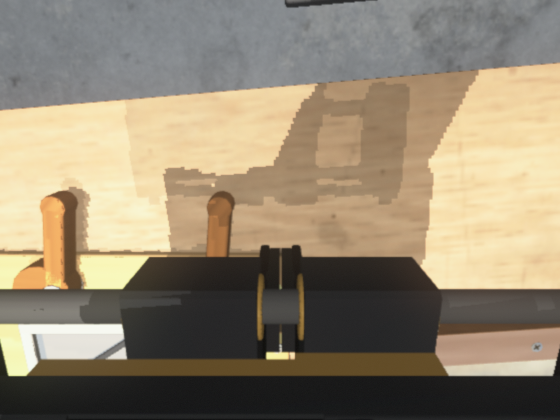

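The lever ends are at (220,203) (left) and (55,203) (right). The fingertips (cols 260–302) stand clear to the left of the left lever.

```bash
python3 - <<'E'
from h import *
d=np.load('w3.npy',allow_pickle=True).item(); c=d['c'];s=d['s']
R=Ro.from_quat(s['eef_rot']).as_matrix();T=np.array(c['T_tool_cam'])
o=s['ee_pos']+R@T[:3,3];Rc=R@T[:3,:3]
for n,u,v,z in [('endL',221,203,.0285),('endLedge',221,192,.0285),('midLeft',230,250,.0285),('midRight',208,250,.0285),('endR',55,204,.0285),('Rmid',54,250,.0285)]:
    print(n,tojig(ray(c,u,v,z,o,Rc)).round(4))
# finger arc: th measured from -x toward -y (geometric)
p=np.array([-.1075,-.0345]); 
for th in np.arange(-.1,1.75,.1):
    u=np.array([-np.cos(th),-np.sin(th)]); n=np.array([-np.sin(th),np.cos(th)])
    h=9.5e-3*abs(n[0])+9e-3*abs(n[1])
    f=p+.058*u+(.007+h)*n
    print(round(th,1),f.round(4).tolist(),'tool dxy from now',[round(float(-(f[0]-tojig(s['ee_pos'])[0])),4),round(float(f[1]-tojig(s['ee_pos'])[1]),4)])
E
```

```text
endL [-0.1748 -0.0247  0.0285]
endLedge [-0.1821 -0.0244  0.0285]
midLeft [-0.1424 -0.0201  0.0285]
midRight [-0.1424 -0.0347  0.0285]
endR [-0.174  -0.1311  0.0285]
Rmid [-0.1422 -0.137   0.0285]
-0.1 [-0.1635, -0.0119] tool dxy from now [-0.0007, -0.0244]
0.0 [-0.1655, -0.0185] tool dxy from now [0.0013, -0.031]
0.1 [-0.1669, -0.0235] tool dxy from now [0.0027, -0.036]
0.2 [-0.1679, -0.0287] tool dxy from now [0.0037, -0.0412]
0.3 [-0.1683, -0.0341] tool dxy from now [0.0042, -0.0466]
0.4 [-0.1683, -0.0396] tool dxy from now [0.0041, -0.0521]
0.5 [-0.1677, -0.0452] tool dxy from now [0.0036, -0.0578]
0.6 [-0.1665, -0.0509] tool dxy from now [0.0024, -0.0635]
0.7 [-0.1647, -0.0566] tool dxy from now [0.0006, -0.0691]
0.8 [-0.1623, -0.0621] tool dxy from now [-0.0019, -0.0747]
0.9 [-0.1592, -0.0675] tool dxy from now [-0.0049, -0.08]
1.0 [-0.1555, -0.0726] tool dxy from now [-0.0086, -0.0851]
1.1 [-0.1512, -0.0773] tool dxy from now [-0.0129, -0.0899]
1.2 [-0.1463, -0.0816] tool dxy from now [-0.0178, -0.0942]
1.3 [-0.1409, -0.0854] tool dxy from now [-0.0233, -0.098]
1.4 [-0.135, -0.0886] tool dxy from now [-0.0292, -0.1012]
1.5 [-0.1287, -0.0911] tool dxy from now [-0.0355, -0.1037]
1.6 [-0.1226, -0.093] tool dxy from now [-0.0416, -0.1055]
1.7 [-0.1175, -0.0943] tool dxy from now [-0.0467, -0.1068]
```

Emit:
step_arm:
  deltas:
    - [[0,0,0,0,0,0.03,0],[0,0,0,0,0,0.06,0],[0,0,0,0,0,0.083,0],[0,0,0,0,0,0.083,0],[0,0,0,0,-0.015,0.083,0],[0,0,0,0.001,-0.031,0.083,0],[0,0,0,0.003,-0.036,0.083,0],[0,0,0,0.004,-0.041,0.083,0],[0,0,0,0.004,-0.047,0.083,0],[0,0,0,0.004,-0.052,0.083,0],[0,0,0,0.004,-0.058,0.083,0],[0,0,0,0.002,-0.063,0.083,0],[0,0,0,0.001,-0.069,0.083,0],[0,0,0,-0.002,-0.075,0.083,0],[0,0,0,-0.005,-0.08,0.083,0],[0,0,0,-0.009,-0.085,0.083,0],[0,0,0,-0.013,-0.09,0.083,0],[0,0,0,-0.013,-0.09,0.083,0]]

```text
time: 11.18
ee_pos: [0.4694, -0.3054, 0.0378]
eef_rot: [0.04, 0.999, -0.0, 0.001]
ft_force: [0.4, 2.0, 0.7]
width: 0.0005
grip_force: 0.5
```

```bash
python3 - <<'E'
from h import *
s=readout.read_state(); print(tojig(s['ee_pos']))
p=np.array([-.1075,-.0345]); t=tojig(s['ee_pos'])
rows([])
for th in np.arange(1.1,1.65,.05):
    u=np.array([-np.cos(th),-np.sin(th)]); n=np.array([-np.sin(th),np.cos(th)])
    h=9.5e-3*abs(n[0])+9e-3*abs(n[1])
    f=p+.058*u+(.007+h)*n
    print(round(th,2),(-(f[0]-t[0])).round(4),(f[1]-t[1]).round(4))
E
```

```text
[-0.15115807 -0.07724844  0.03784553]
1.1 0.0001 -0.0001
1.15 -0.0023 -0.0023
1.2 -0.0048 -0.0044
1.25 -0.0075 -0.0063
1.3 -0.0103 -0.0082
1.35 -0.0132 -0.0098
1.4 -0.0162 -0.0114
1.45 -0.0193 -0.0127
1.5 -0.0225 -0.0139
1.55 -0.0258 -0.0149
1.6 -0.0286 -0.0157
```

Emit:
step_arm:
  deltas:
    - [[0,0,0,-0.002,-0.002,0,0],[0,0,0,-0.005,-0.004,0,0],[0,0,0,-0.0075,-0.006,0,0],[0,0,0,-0.01,-0.008,0,0],[0,0,0,-0.01,-0.008,0,0]]

```text
time: 11.8
ee_pos: [0.4778, -0.3113, 0.0373]
eef_rot: [0.039, 0.999, 0.002, -0.001]
ft_force: [-4.4, 10.7, 4.9]
width: 0.0007
grip_force: 5.3
```

Emit:
step_arm:
  deltas:
    - [[0,0,0,-0.003,-0.0015,0,0],[0,0,0,-0.006,-0.003,0,0],[0,0,0,-0.006,-0.003,0,0]]

```text
time: 12.18
ee_pos: [0.4805, -0.3127, 0.0366]
eef_rot: [0.039, 0.999, 0.005, -0.004]
ft_force: [-18.9, 21.9, 18.7]
width: 0.0007
grip_force: 14.1
```

Force is building to about 29 N, so the lever is near its stop or already there. I'll back off and look.

Emit:
step_arm:
  deltas:
    - [[0,0,0,0.005,0.003,0,0],[0,0,0,0.015,0.005,0,0],[0,0,0,0.015,0.005,-0.04,0],[0,0,0,0.0,0.005,-0.09,0],[0,0,0,-0.05,-0.01,-0.13,0],[0,0,0,-0.1,-0.02,-0.13,0],[0,0,0,-0.12,-0.03,-0.13,0],[0,0,0,-0.12,-0.03,-0.13,0],[0,0,0,-0.12,-0.03,-0.13,0]]

```text
time: 13.3
ee_pos: [0.6003, -0.3573, 0.1681]
eef_rot: [0.041, 0.999, -0.0, 0.0]
ft_force: [-0.8, 0.6, -1.0]
width: 0.0003
grip_force: 0.0
```

```bash
python3 - <<'E'
from h import *
s=readout.read_state(); print(tojig(s['ee_pos']),s['ft_force'])
c=save('wrist','w4.png'); np.save('w4.npy',{'c':c,'s':s},allow_pickle=True)
E
```

```text
[-0.01639553 -0.11826082  0.16810656] [-0.77963098  0.63657244 -1.00879156]
```

View pics/w4.png

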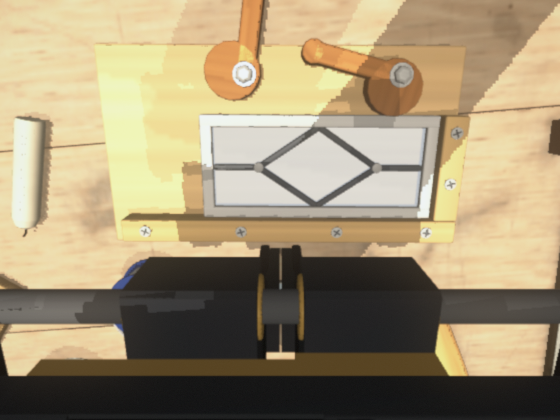

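The left lever now runs from its bolt (402,74) to its end (314,50), pointing right with a slight tilt. The panel is flush with the stop and fence. The right cam is still open, with its bolt at (244,74). I'll get the angles from the calibration.

```bash
python3 - <<'E'
from h import *
d=np.load('w4.npy',allow_pickle=True).item(); c=d['c'];s=d['s']
R=Ro.from_quat(s['eef_rot']).as_matrix();T=np.array(c['T_tool_cam'])
o=s['ee_pos']+R@T[:3,3];Rc=R@T[:3,:3]
Q=lambda u,v,z: tojig(ray(c,u,v,z,o,Rc))[:2]
pl=Q(402,74,.035);e=Q(314,51,.0285);pr=Q(244,74,.035);er=Q(252,5,.0285)
dl=Q(394,88,.0285); dr=Q(231,70,.0285)
g=lambda v:np.arctan2(-v[1],-v[0])
print(pl,pr,e,'L',g(e-pl),'R',g(er-pr),'disc L',g(dl-pl),np.linalg.norm(dl-pl),'disc R',g(dr-pr),np.linalg.norm(dr-pr))
print('panel NL NR FL',Q(438,114,.021),Q(200,113,.021),Q(434,217,.021))
rows([J(-.165,-.09,.10),J(-.165,-.09,.038)])
pv=np.array([-.1075,-.1435])
for th in np.arange(-.1,1.45,.1):
    u=np.array([-np.cos(th),-np.sin(th)]); n=np.array([-np.sin(th),np.cos(th)])
    h=9.5e-3*abs(n[0])+9e-3*abs(n[1])
    f=pv+.058*u+(.007+h)*n
    print(round(th,2),(-(f[0]+.165)).round(4),(f[1]+.09).round(4))
E
```

```text
[-0.10795906 -0.0343275 ] [-0.10776051 -0.14251581] [-0.12322589 -0.09443503] L 1.3220641475311228 R -0.1320143952095219 disc L 2.836970690827958 0.009413541772331328 disc R 1.2671332228088947 0.010066419135103087
panel NL NR FL [-0.08087841 -0.00083774] [-0.08128371 -0.17698967] [-0.00093669  0.00536277]
[-0.0, 0.001, 0.001] [0.1487, 0.0282, 0.0681]
[-0.0, 0.001, 0.001] [0.1487, 0.0282, 0.1301]
-0.1 -0.0015 -0.0309
0.0 0.0005 -0.0375
0.1 0.0019 -0.0425
0.2 0.0029 -0.0477
0.3 0.0033 -0.0531
0.4 0.0033 -0.0586
0.5 0.0027 -0.0642
0.6 0.0015 -0.0699
0.7 -0.0003 -0.0756
0.8 -0.0027 -0.0811
0.9 -0.0058 -0.0865
1.0 -0.0095 -0.0916
1.1 -0.0138 -0.0963
1.2 -0.0187 -0.1006
1.3 -0.0241 -0.1044
1.4 -0.03 -0.1076
```

The left lever stands at 1.32 rad geometrically, up from -0.14, and the panel is square. Now the right lever gets the same arc.

Emit:
step_arm:
  deltas:
    - [[0,0,0,0.05,0.01,0.02,0],[0,0,0,0.1,0.02,0.05,0],[0,0,0,0.149,0.028,0.068,0],[0,0,0,0.149,0.028,0.068,0],[0,0,0,0.149,0.028,0.1,0],[0,0,0,0.149,0.028,0.13,0],[0,0,0,0.149,0.028,0.13,0]]

```text
time: 14.22
ee_pos: [0.4544, -0.3162, 0.0369]
eef_rot: [0.04, 0.999, 0.0, -0.001]
ft_force: [0.5, -0.5, 0.2]
width: 0.0003
grip_force: 0.0
```

Emit:
step_arm:
  deltas:
    - [[0,0,0,0,-0.015,0,0],[0,0,0,0,-0.03,0,0],[0,0,0,0.001,-0.037,0,0],[0,0,0,0.002,-0.043,0,0],[0,0,0,0.003,-0.048,0,0],[0,0,0,0.003,-0.053,0,0],[0,0,0,0.003,-0.059,0,0],[0,0,0,0.003,-0.064,0,0],[0,0,0,0.002,-0.07,0,0],[0,0,0,0,-0.076,0,0],[0,0,0,-0.003,-0.081,0,0],[0,0,0,-0.006,-0.087,0,0],[0,0,0,-0.01,-0.092,0,0],[0,0,0,-0.014,-0.096,0,0],[0,0,0,-0.016,-0.0985,0,0],[0,0,0,-0.016,-0.0985,0,0]]

```text
time: 16.23
ee_pos: [0.4635, -0.4161, 0.0377]
eef_rot: [0.04, 0.999, 0.0, 0.0]
ft_force: [0.1, 2.6, 0.2]
width: 0.0006
grip_force: 1.1
```

Emit:
step_arm:
  deltas:
    - [[0,0,0,-0.003,-0.002,0,0],[0,0,0,-0.0055,-0.004,0,0],[0,0,0,-0.0055,-0.004,0,0]]

```text
time: 16.6
ee_pos: [0.4676, -0.4192, 0.0373]
eef_rot: [0.04, 0.999, 0.002, -0.001]
ft_force: [-3.9, 8.5, 2.5]
width: 0.0006
grip_force: 4.4
```

Now mostly along the lever's normal (towards the fence), in small steps.

Emit:
step_arm:
  deltas:
    - [[0,0,0,-0.002,-0.0005,0,0],[0,0,0,-0.004,-0.001,0,0],[0,0,0,-0.004,-0.001,0,0]]

```text
time: 16.98
ee_pos: [0.4702, -0.4205, 0.0371]
eef_rot: [0.04, 0.999, 0.002, -0.002]
ft_force: [-7.8, 10.4, 5.5]
width: 0.0005
grip_force: 6.6
```

Emit:
step_arm:
  deltas:
    - [[0,0,0,-0.002,0,0,0],[0,0,0,-0.003,0,0,0],[0,0,0,-0.003,0,0,0]]

```text
time: 17.35
ee_pos: [0.4714, -0.4209, 0.037]
eef_rot: [0.041, 0.999, 0.002, -0.003]
ft_force: [-14.9, 12.4, 10.7]
width: 0.0001
grip_force: 9.8
```

Emit:
step_arm:
  deltas:
    - [[0,0,0,-0.002,0,0,0],[0,0,0,-0.003,0,0,0],[0,0,0,-0.003,0,0,0]]

```text
time: 17.73
ee_pos: [0.472, -0.4211, 0.0367]
eef_rot: [0.041, 0.999, 0.003, -0.005]
ft_force: [-24.1, 15.6, 15.4]
width: 0.0002
grip_force: 14.5
```

Emit:
step_arm:
  deltas:
    - [[0,0,0,-0.001,0,0,0],[0,0,0,-0.002,0,0,0],[0,0,0,-0.002,0,0,0]]

```text
time: 18.1
ee_pos: [0.4722, -0.4213, 0.0366]
eef_rot: [0.042, 0.999, 0.004, -0.006]
ft_force: [-29.7, 17.8, 20.3]
width: 0.0005
grip_force: 17.7
```

The last 2 mm commanded moved the finger only 0.2 mm, so the right lever is at its stop. I'll back off and check both.

Emit:
step_arm:
  deltas:
    - [[0,0,0,0.008,0,0,0],[0,0,0,0.02,0.004,0,0],[0,0,0,0.02,0.004,-0.04,0],[0,0,0,0.0,0.015,-0.09,0],[0,0,0,-0.05,0.04,-0.13,0],[0,0,0,-0.1,0.06,-0.13,0],[0,0,0,-0.125,0.07,-0.13,0],[0,0,0,-0.125,0.07,-0.13,0],[0,0,0,-0.125,0.07,-0.13,0]]

```text
time: 19.23
ee_pos: [0.6091, -0.3643, 0.1682]
eef_rot: [0.041, 0.999, -0.001, 0.0]
ft_force: [0.5, -0.1, -0.2]
width: 0.001
grip_force: 0.0
```

```bash
python3 - <<'E'
from h import *
s=readout.read_state(); print(tojig(s['ee_pos']),s['ft_force'],s['time'])
c=save('wrist','w5.png'); np.save('w5.npy',{'c':c,'s':s},allow_pickle=True)
E
```

```text
[-0.00708804 -0.12446512  0.16815786] [ 0.49708861 -0.13927715 -0.23710053] 19.225
```

View pics/w5.png

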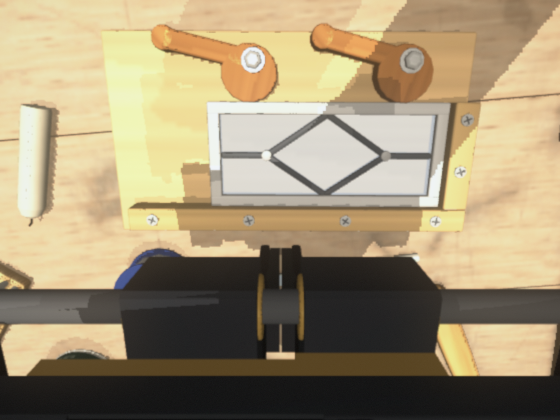

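Both levers point right at nearly the same tilt: left (412,61)→(323,36), right (252,60)→(162,36). Both discs bear on the panel. I'll check the panel's gap at the stop numerically.

```bash
python3 - <<'E'
from h import *
d=np.load('w5.npy',allow_pickle=True).item(); c=d['c'];s=d['s']
R=Ro.from_quat(s['eef_rot']).as_matrix();T=np.array(c['T_tool_cam'])
o=s['ee_pos']+R@T[:3,3];Rc=R@T[:3,:3]
im=c['img'][90:220,400:500,::-1]; cv2.imwrite('pics/crop5.png',cv2.resize(im,None,fx=4.6,fy=4.6,interpolation=cv2.INTER_CUBIC))
Q=lambda u,v,z: tojig(ray(c,u,v,z,o,Rc))[:2].round(4)
print('panelL',Q(450,103,.021),Q(443,207,.021),'stop',Q(455,103,.029),Q(447,207,.029),'panelR',Q(208,103,.021),Q(212,207,.021))
print('fence',Q(300,209,.029),'panel far',Q(300,207,.021))
g=lambda v:np.arctan2(-v[1],-v[0])
print(g(Q(323,36,.0285)-Q(412,61,.035)),g(Q(162,36,.0285)-Q(252,60,.035)))
E
```

```text
panelL [-0.0794  0.0008] [0.0001 0.0052] stop [-0.0795  0.0009] [-0.0022  0.0047] panelR [-0.0791 -0.177 ] [ 0.0003 -0.1779]
fence [-0.0004 -0.1086] panel far [ 0.0002 -0.1081]
1.3037025270010263 1.3185852050795477
```

View pics/crop5.png

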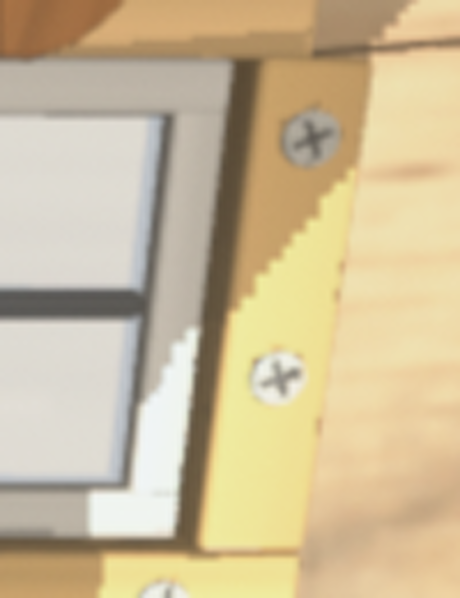

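The gap at the stop is under 1 mm, the panel is flush with the fence, and both levers match the stop position. Handing in.

```bash
python3 -c "
from bench import r
print(r.close_job())"
```

```text
the job is handed in; nothing more can be done
None
```

I pushed the panel home to the end stop, turned both cam levers to their stops, and handed the job in at about 19 s. My last picture showed the panel within 1 mm of the end stop, flush with the fence and square; I couldn't measure how hard the cams press on it, and the hand-in returned no verdict.

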